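Push a vial rack through a sprung gate

ROBOT

A 6-joint arm with a two-finger parallel gripper is mounted at the origin on the work surface; the furniture and walls round the work are solid. World frame = base frame: x ahead of the robot, y to its left, z up, the work surface at z = 0. Lengths are in m, angles in rad, forces in N, time in s.
With the tool pointing down it reaches from about 0.25 to 0.775 m from the base axis. Payload 4 kg.
Tool frame: the origin (TCP) lies where the fingers leave the gripper's body, on its centre line; the fingertips stand 97 mm ahead of it and the grasp point (between the pads) lies 78 mm ahead of it; z points along the fingers, x is the direction in which the jaws open and shut, and the axes are right-handed (so a half turn about z gives the same grasp; the last joint's range is limited). The gripper opens to 94 mm and grips with 3 to 60 N. Pads are 16 mm wide; open, the fingers measure 119 mm over their backs; the gripper's body (75 mm by 177 mm) begins 78 mm behind the grasp point.
Start: joints at [-1.339, 0.087, 1.371, -0, 1.684, -0.103], TCP at [0.181, -0.519, 0.303] pointing down, gripper open.
Joint ranges: [-3.1, 3.1], [-0.76, 2.03], [0.27, 2.55], [-1.08, 4.22], [0.17, 2.65], [-2.57, 2.57]. Speed limits (rad/s): [2.79, 2.79, 3.14, 3.14, 3.14, 3.14].

INTERFACE

Orientations are given as [roll, pitch, yaw] about the fixed x, y, z axes, in that order (R = Rz(yaw) Ry(pitch) Rx(roll)).
In Python, from bench import * gives the robot as it stands.
- The arm moves only by the tool jog_arm, never from a script. Its argument "moves" is a list of rows, each a list of 7 numbers: the turn, a rotation vector about the world's x, y, z in rad, then the shift along the world's x, y, z in mm, then the finger opening in mm, from 0 to 94. In form: [[rx, ry, rz, tx, ty, tz, fingers], ...]. A call has 1 to 12 rows; each row shifts and turns the commanded pose from where the row before left it; what a row does not reach is not made up. A row lasts 1/8 s, in which the tool goes at most 62.5 mm and 10.7 degrees, less where a joint would pass 70% of its speed; a pose out of reach is approached as far as the arm can. A call is refused whole if a number of a shift passes 62.5 or a number of a turn 0.188, either way. A call with a gripper value outside its range is refused whole. The fingers move at their own pace and stop on an object; the grip force is fixed at half the most. Time passes only in rows, so rows that do not move let the fingers close. It gives the time, the measured TCP pose, the force and the opening at its end, in the units of the state.
- get_obs(): the state, without advancing time (a new reading comes with each control period).
- snapshot(name): name is "side" or "top"; returns the picture (384x512x3 uint8, red, green, blue); there is no depth.
- get_calibration(name): a dict with "camera_matrix" (3x3 intrinsics, pixels), "R" (3x3) and "t" (3): a world point X has camera coordinates R X + t. Camera axes: x right, y down, z forward; pixel columns grow to the right and rows downward; lengths in m; the calibration is good to about 2 mm. A picture is of the moment at which its call begins. get_calibration takes no time and is no camera call.
- close_job(): hands the job in, once; it reports no verdict.
Trained networks look in the newest picture that a camera, given by its name, has taken for a name from the list of things; names that differ only in an ending like _2 or _b are one class to them, and where a whole thing is asked for, a point or a joint stands for the part that bears it (a point fixed in the world has none). Each returns a list of dicts, best first, with "conf" (0 to 1); they miss things now and then, are a little off and sometimes report something else, mostly with a low value. They report only what shows in the picture. A call takes as long as a camera call.
- look_for(label, camera): "bbox" ([left, top, right, bottom] in pixels, round what is visible of it).
The state is a dict: "time": time; "joint_positions": joint angles; "qvel": joint speeds; "joint_torque": joint torques, N m; "tool_pos": TCP position; "ee_rot": TCP orientation; "wrist_force": force on the tool from outside, world axes, zero at the start; "wrist_torque": the same for the moment, N m; "width": finger opening in m.
Only numpy, scipy, OpenCV 4.12 (cv2) and the standard library are available. Lean on these libraries where they do the work, as an engineer would, in place of code of your own. Each camera call takes 0.05 s, during which the arm holds its last target.

TASK

Press the long paddle down with one fingertip to hold the chute's gate up, and while holding it push the vial rack along the chute with the other finger on its upright thumb plate, until the rack's body is wholly past the gate; then let go so that the gate drops shut behind it, over the low tail. The gate must not touch the rack on the way, nothing is to be gripped or lifted, and the other things on the bench stay where they are.

Things in the scene. Friction and masses are not known exactly. Their poses are not given: they have to be found in the camera images.
- chute: White straight chute, fixed, 420 long (x -145 to 275), open at the start. Origin on the bench under its centre line: x along the push, y to the paddle side (towards the robot), z up. Floor top z = 6; wall inner faces y = -33 and 33, tops z = 30; end stop x = 264. The gate crosses at x = 130 (126 to 134), the bay lies beyond. Bearing blocks at x = -128 and 148, y = 46, up to z = 78. All mm.
- gate_hinge (a joint): Turn of the hinge shaft (along chute x, at y = 46, z = 66 mm) that carries paddle and gate bar, rad: 0 = shut (bar down, paddle up), 0.75 = stop, fully open. Takes about 3 to 5 N on the paddle; a spring and its weight shut it when released. The rack (top 55 mm above the bench) passes freely under the bar from 0.4 on; 0.55 to 0.7 is a good opening.
- gate_bar (a point): Middle of the gate bar: dark steel bar, 78 x 22 x 8 mm, from the shaft across the chute, sloping down to 28 mm above the bench at its free end when shut, about 105 mm up when fully open. The tall thumb plate, or a finger behind it, cannot pass under the bar and need not; the low tail fits under the shut bar.
- gate: Shaft, gate bar and paddle in one; origin on the hinge axis at chute x = 0. Paddle: flat dark steel strip, 225 long (chute x = -112 to 112), 36 wide, 4 thick, on the chute's +y side. In the chute frame the strip covers y = 73 to 107, centre z = 62, when shut (outer edge tilted up 0.35 rad); y = 60 to 94, centre z = 35, at 0.7 rad (outer edge down 0.35 rad). All mm. A pressing fingertip can slide along it.
- paddle_mid (a point): Centre of the paddle strip's thickness, midway along it; moves with the paddle.
- rack: Grey vial rack, 0.25 kg, twelve capped vials fixed in it, in the chute. Origin under the centre of its body (90 long, 60 wide, 49 tall with caps); axes as the chute's. A low tail (24 wide, 11 tall) runs back to an upright thumb plate. Starts with its origin at chute x = 40 to 70; wholly past the gate from 182, at the end stop at 219; 195 to 210 is a good place to leave it. All mm.
- thumb (a point): Point on the rear face (the one to push) of the rack's thumb plate, on the centre line 45 mm above the rack's underside, 115 mm behind the rack's origin. The plate is 54 mm wide, 61 tall, 6 thick, upright.
- indicator_a: amber dropper bottle, 38 mm across, 107 tall, behind the chute; not to be moved. Origin under its centre.
- indicator_b: second amber dropper bottle, 38 mm across, 107 tall, behind the chute; not to be moved. Origin under its centre.
- beaker_100: small glass beaker, 57 mm across, 71 tall, behind the chute; not to be moved. Origin under its centre.
- timer: white digital timer, 60 x 62 x 20 mm, lying beside the bay; not to be moved. Origin under its centre.
- petri_dish: petri dish with lid, 66 mm across, 15 tall; not to be moved. Origin under its centre.
- label_tape: roll of labelling tape, 55 mm across, 19 tall; not to be moved. Origin under its centre.

How it is judged:
On the way, in this order (a step that is already met when the one before it is completed fails the run):
1. a finger holds the gate open by the paddle, the rack still before the gate (value of joint gate_hinge above 0.35 rad and contact force between the fingers and gate above 0.3 N and x of rack in the frame of chute below 0.085 m), for 0.1 s.
2. the rack's nose is under the gate, which is still held open by the paddle (value of joint gate_hinge above 0.35 rad and contact force between the fingers and gate above 0.3 N and x of rack in the frame of chute above 0.1 m), for 0.05 s.
3. the rack's body is past the gate, which is still held open by the paddle (value of joint gate_hinge above 0.35 rad and contact force between the fingers and gate above 0.3 N and x of rack in the frame of chute above 0.18 m), for 0.05 s.
At the end, for the whole second after the job is handed in: The rack's body lies wholly past the gate (origin 180 mm or more along the chute), flat on the chute floor (within 6 mm), upright within 0.08 rad and at rest; the gate is shut (under 0.06 rad) behind it (x of rack in the frame of chute between 0.18 and 0.225 m and y of rack in the frame of chute between -0.006 and 0.006 m and z of rack in the frame of chute below 0.012 m and angle between rack's own z axis and vertical below 0.08 rad and value of joint gate_hinge below 0.06 rad and linear speed of rack below 0.01 m/s); the robot touches nothing.
It fails at once if the gate touches the rack (over 1 N) (contact force between gate and rack above 1 N).
It fails at once if the rack is lifted (over 12 mm) or tipped (over 0.2 rad) (z of rack in the frame of chute above 0.018 m or angle between rack's own z axis and vertical above 0.2 rad).
It fails at once if another thing on the bench is moved by more than 20 mm (distance of any of indicator_a, indicator_b, beaker_100, timer, petri_dish, label_tape from where it was at the start of the episode above 0.02 m).
It also fails if it takes over 35 s, if anything falls off the work surface, if the arm or the gripper's body presses on something with over 40 N, if the wrist force passes 120 N, or if a joint passes its speed limit or range.

## Working session

There is one attempt and no reset: what is moved stays moved. The work goes in short steps, Python scripts to look and compute and a tool call to move; the robot and the scene stay as the last step left them, time stands still between calls to the robot, and variables do not carry over. Pictures are saved under pics/ and viewed, and the job is handed in when it is done.

Besides the shell and the picture viewer there is one more tool, called as name([rows], argument=value, ...), one row to a line, values as JSON. jog_arm: Moves the arm, as the interface text tells. Its arguments: {"type":"object","properties":{"moves":{"type":"array","items":{"type":"array","items":{"type":"number"}}}},"required":["moves"]}

```bash
mkdir -p pics
python3 - <<'E'
from bench import *
import cv2
for n in("side","top"):
    im=snapshot(n); cv2.imwrite(f"pics/{n}0.png",cv2.resize(im[:,:,::-1],(800,600),interpolation=cv2.INTER_CUBIC))
    c=get_calibration(n); print(n,c)
    for l in("chute","gate","gate_bar","rack","thumb","timer","paddle_mid"):
        r=look_for(l,n); print(l,[(x['conf'],x['bbox']) for x in r[:2]])
print(get_obs())
E
```

```text
side {'camera_matrix': array([[427.80319261,   0.        , 254.2289237 ],
       [  0.        , 427.80319261, 192.15088787],
       [  0.        ,   0.        ,   1.        ]]), 'R': array([[ 0.99689579, -0.07809544,  0.00999469],
       [-0.03415805, -0.54337974, -0.8387918 ],
       [ 0.07093673,  0.83584662, -0.54436056]]), 't': array([-0.56358106,  0.03038321,  1.17001491])}
chute [(0.75, [218.4, 155.7, 284.6, 252.9])]
gate []
gate_bar [(0.72, [217.3, 163.0, 275.5, 231.4]), (0.45, [208.4, 159.5, 229.2, 174.6])]
rack [(0.64, [253.5, 177.2, 273.0, 227.2])]
thumb [(0.83, [252.2, 178.7, 272.4, 230.4])]
timer [(0.53, [208.4, 159.2, 230.2, 173.5])]
paddle_mid [(0.9, [219.8, 165.5, 272.7, 230.6])]
top {'camera_matrix': array([[495.01038547,   0.        , 259.13726363],
       [  0.        , 495.01038547, 184.51401811],
       [  0.        ,   0.        ,   1.        ]]), 'R': array([[ 0.01341472, -0.99984268, -0.0116044 ],
       [-0.9991757 , -0.01295927, -0.03847052],
       [ 0.03831409,  0.0121109 , -0.99919235]]), 't': array([-0.10336692,  0.56028773,  1.20463957])}
chute [(0.78, [
[... 341 characters left out ...]
)]
{'time': 0.8, 'joint_positions': array([-1.33911506e+00,  8.71706770e-02,  1.37065871e+00, -1.84971302e-05,
        1.68357513e+00, -1.03075947e-01]), 'qvel': array([ 1.65953630e-04, -8.50433278e-04,  8.86167844e-04,  2.35029840e-06,
        5.62174530e-04, -8.47124734e-04]), 'joint_torque': array([-7.38456147e-04, -3.39990914e+01, -3.02578318e+01,  7.16152741e-02,
        2.34672037e-02, -1.18767383e-05]), 'tool_pos': array([ 0.18070597, -0.51949088,  0.3027429 ]), 'ee_rot': array([ 3.14155501e+00, -1.85254186e-04, -1.23604119e+00]), 'wrist_force': array([ 0.45849965,  0.5014335 , -0.78402853]), 'wrist_torque': array([ 0.06787636, -0.02625462,  0.00773626]), 'width': 0.09409212014953608}
```

View pics/side0.png

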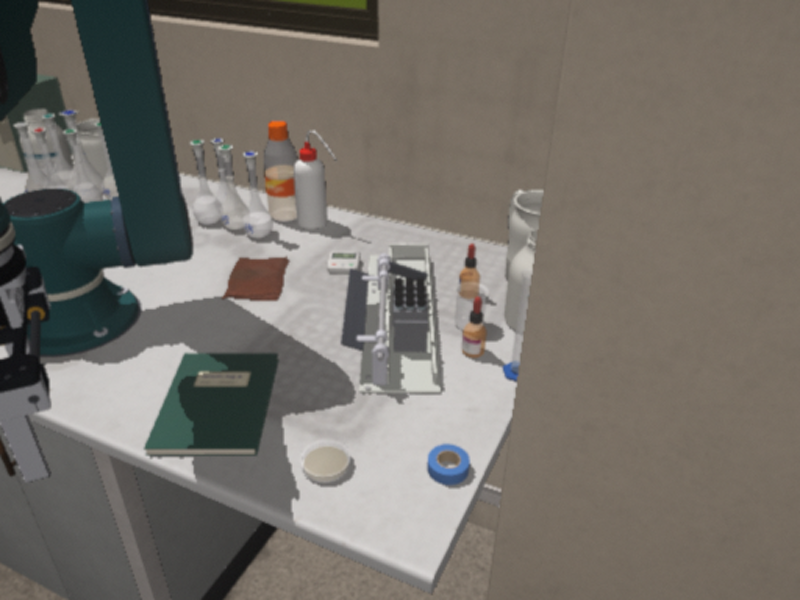

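View pics/top0.png

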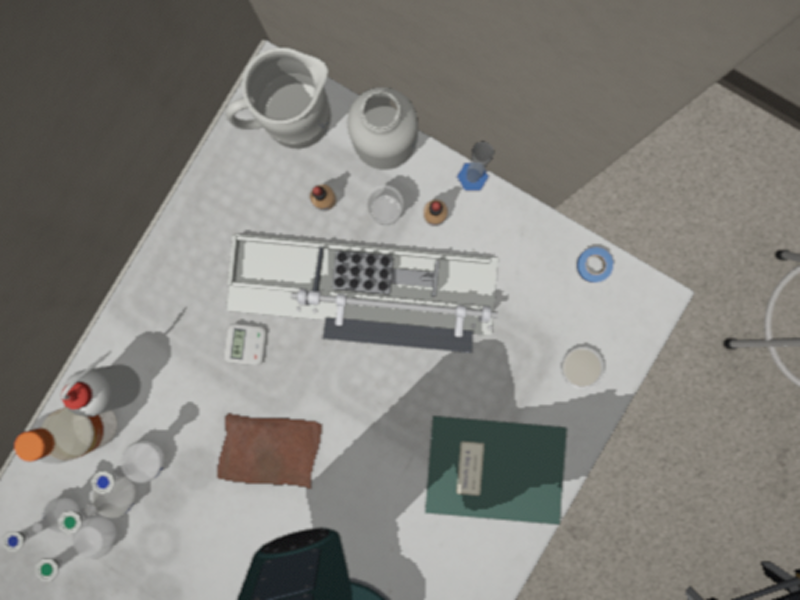

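Run:
```python
import cv2
a=cv2.imread("pics/top0.png"); # scale 1.5625
c=a[210:380,200:540]; cv2.imwrite("pics/top0c.png",cv2.resize(c,None,fx=2.3,fy=2.3,interpolation=cv2.INTER_CUBIC))
c=a[220:420,300:480]; cv2.imwrite("pics/side0c0.png",c)
b=cv2.imread("pics/side0.png")[230:410,310:460]; cv2.imwrite("pics/side0c.png",cv2.resize(b,None,fx=3.3,fy=3.3,interpolation=cv2.INTER_CUBIC))
```

```text
(no output)
```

View pics/top0c.png

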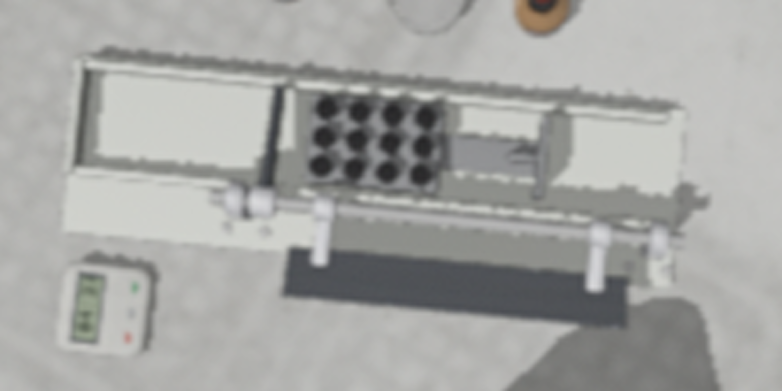

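View pics/side0c.png

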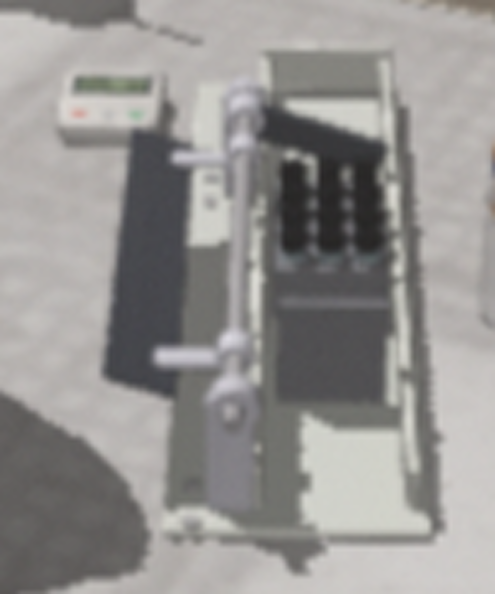

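```bash
cat > h.py <<'E'
import numpy as np
from scipy.optimize import least_squares
from bench import *
CAL={n:get_calibration(n) for n in("side","top")}
def proj(n,X):
    c=CAL[n]; p=(c["R"]@np.asarray(X,float).T).T+c["t"]; q=(c["camera_matrix"]@p.T).T; return q[:,:2]/q[:,2:]
def T(p,c):
    c=np.atleast_2d(np.array(c,float))/1000; a=p[2]; R=np.array([[np.cos(a),-np.sin(a),0],[np.sin(a),np.cos(a),0],[0,0,1]])
    return c@R.T+[p[0],p[1],0]
def ray(n,px,z):
    c=CAL[n]; d=c["R"].T@np.linalg.inv(c["camera_matrix"])@[px[0],px[1],1]; o=-c["R"].T@c["t"]; return o+d*(z-o[2])/d[2]
def inv(p,X):
    a=p[2]; d=np.array(X[:2])-p[:2]; return 1000*np.array([np.cos(a)*d[0]+np.sin(a)*d[1],-np.sin(a)*d[0]+np.cos(a)*d[1]])
ct=lambda u:((np.array(u)/2.3+[200,210])+.5)/1.5625-.5
cs=lambda u:((np.array(u)/3.3+[310,230])+.5)/1.5625-.5
E
cat > fit.py <<'E'
from h import *
obs=[("top",(112,107,68),(284,295)),("top",(-112,107,68),(627,326)),("top",(112,73,56),(290,250)),("top",(-112,73,56),(628,282)),
("top",(130,-25,34),(277,88)),("top",(264,33,30),(80,165)),("top",(264,-33,30),(88,66)),
("side",(112,107,68),(132,130)),("side",(-112,107,68),(105,375))]
def f(p):
    return np.concatenate([proj(n,T(p,X))[0]-(ct(u) if n=="top" else cs(u)) for n,X,u in obs])
s=least_squares(f,[0.55,0,1.57],loss="soft_l1"); p=s.x; print(p); print(f(p).reshape(-1,2).round(1))
np.save("p.npy",p)
for nm,u,z in [("caps c",(372,140),.055),("cap pos1",(320,165),.055),("cap",(424,172),.055),("cap",(330,107),.055),("cap",(427,117),.055),("rod1",(597,255),.066),("rod1end",(594,290),.062),("rod2",(320,235),.066),("rod2end",(318,263),.062),("plate top far",(548,110),.067),("plate top near",(540,196),.067),("block",(658,262),.078),("block2",(240,200),.078),("tail/body",(440,150),.017)]:
    print(nm,inv(p,ray("top",ct(u),z)).round(1))
E
python3 fit.py
```

```text
[ 0.58046609 -0.09528579  1.49045258]
[[-0.2  0.3]
 [-0.   0.7]
 [ 0.1 -1.7]
 [ 0.6 -1.7]
 [ 1.3  2.3]
 [-1.  -0.3]
 [-0.5  0.2]
 [ 0.3 -0.5]
 [-0.3  0.3]]
caps c [65.2 -0.2]
cap pos1 [97.7 19.4]
cap [29.1 17.6]
cap [ 94.9 -19.3]
cap [ 30.5 -18.7]
rod1 [-88.5  61.3]
rod1end [-88.9  84.2]
rod2 [92.2 65.3]
rod2end [92.1 83.6]
plate top far [-48.1 -29.7]
plate top near [-48.1  26.6]
block [-127.2   62.2]
block2 [144.7  47.6]
tail/body [21.3  0.2]
```

Run:
```python
from h import *
p=np.load("p.npy")
for x in(-70,-61,75): print(x,T(p,(x,42.75,0)).round(4))
print(T([0,0,p[2]],(1,0,0))*1000, get_obs()["tool_pos"], get_obs()["time"])
```

```text
-70 [[ 0.5322 -0.1616  0.    ]]
-61 [[ 0.533  -0.1527  0.    ]]
75 [[ 0.5439 -0.0171  0.    ]]
[[0.08025733 0.99677418 0.        ]] [ 0.18070597 -0.51949088  0.3027429 ] 0.8
```

jog_arm([
  [0,0,0.1,25,25,0,74],
  [0,0,0.106,33,33,-5,74],
  [0,0,0.106,33,33,-10,74],
  [0,0,0.106,33,33,-10,74],
  [0,0,0.106,33,33,-10,74],
  [0,0,0.106,33,33,-10,74],
  [0,0,0.106,33,33,-10,74],
  [0,0,0.106,33,33,-10,74],
  [0,0,0.106,33,33,-10,74],
  [0,0,0.106,33,33,-10,74],
  [0,0,0.102,29.5,36,-10,74],
  [0,0,0,0,0,0,74],
])

```text
time: 2.3
tool_pos: [0.5332, -0.159, 0.2064]
ee_rot: [-3.14, 0.002, -0.076]
wrist_force: [-0.5, 0.7, -0.5]
width: 0.074
```

Run:
```python
from h import *
import cv2
p=np.load("p.npy"); o=get_obs(); print(o["time"],o["tool_pos"],o["ee_rot"],o["width"],inv(p,o["tool_pos"]),o["wrist_force"])
for n in("top","side"):
    im=snapshot(n)[:,:,::-1]; 
    im=im[120:260,130:330] if n=="top" else im[80:270,130:330]
    cv2.imwrite(f"pics/{n}1.png",cv2.resize(im,None,fx=3,fy=3,interpolation=cv2.INTER_CUBIC))
```

```text
2.3 [ 0.53315467 -0.15897281  0.20644371] [-3.14036469e+00  1.82141856e-03 -7.55183134e-02] 0.07395025816097679 [-67.27867268  42.04745725] [-0.50181742  0.7004562  -0.54407785]
```

View pics/top1.png

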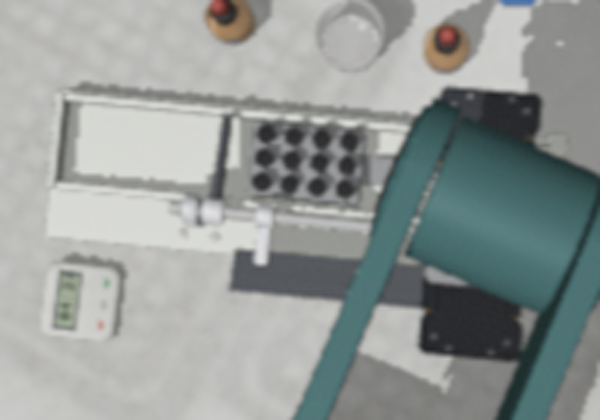

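View pics/side1.png

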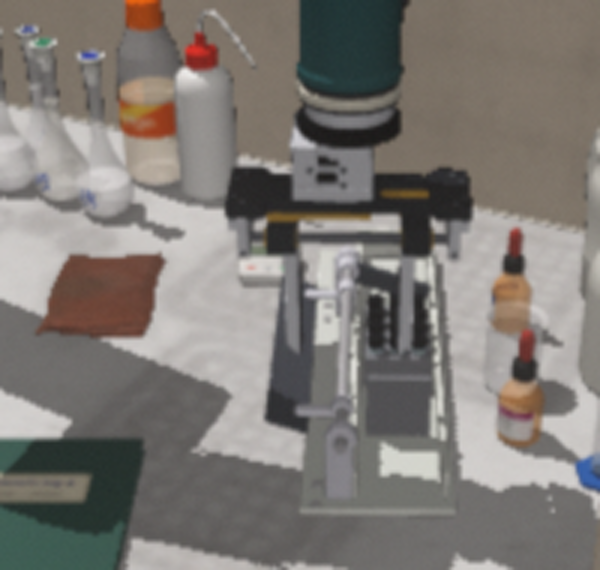

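jog_arm([
  [0,0,0,0,-3,-10,74],
  [0,0,0,0,0,-15,74],
  [0,0,0,0,0,-10,74],
  [0,0,0,0,0,-8,74],
  [0,0,0,0,0,-6,74],
  [0,0,0,0,0,-6,74],
  [0,0,0,0,0,0,74],
  [0,0,0,0,0,0,74],
])

```text
time: 3.4
tool_pos: [0.5327, -0.1645, 0.1536]
ee_rot: [3.141, -0.002, -0.08]
wrist_force: [0.4, 0.2, 3.4]
width: 0.0739
```

Run:
```python
from h import *
import cv2
p=np.load("p.npy"); o=get_obs(); print(o["time"],o["tool_pos"],o["ee_rot"],o["width"],inv(p,o["tool_pos"]),o["wrist_force"],o["wrist_torque"])
for n in("top","side"):
    im=snapshot(n)[:,:,::-1]; 
    im=im[120:260,130:330] if n=="top" else im[110:270,180:330]
    cv2.imwrite(f"pics/{n}2.png",cv2.resize(im,None,fx=3.7,fy=3.7,interpolation=cv2.INTER_CUBIC))
```

```text
3.4 [ 0.53271917 -0.16450389  0.15363057] [ 3.14117181e+00 -1.75258665e-03 -7.98325915e-02] 0.07392773420060153 [-72.82686197  42.03763654] [0.40195811 0.18894373 3.40956355] [ 0.02923161 -0.06199572 -0.04099541]
```

View pics/side2.png

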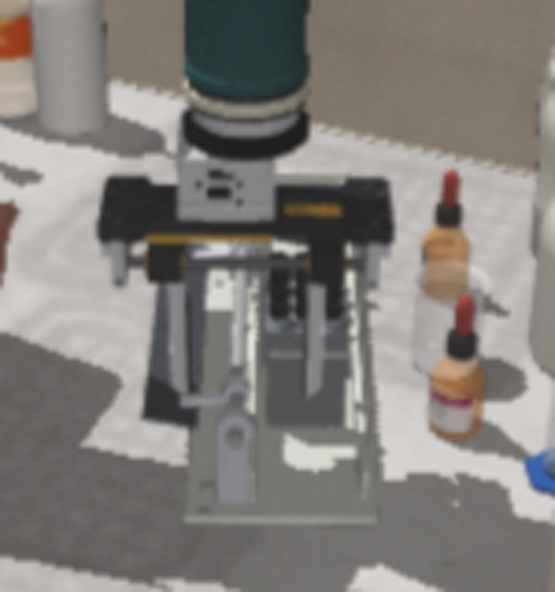

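View pics/top2.png

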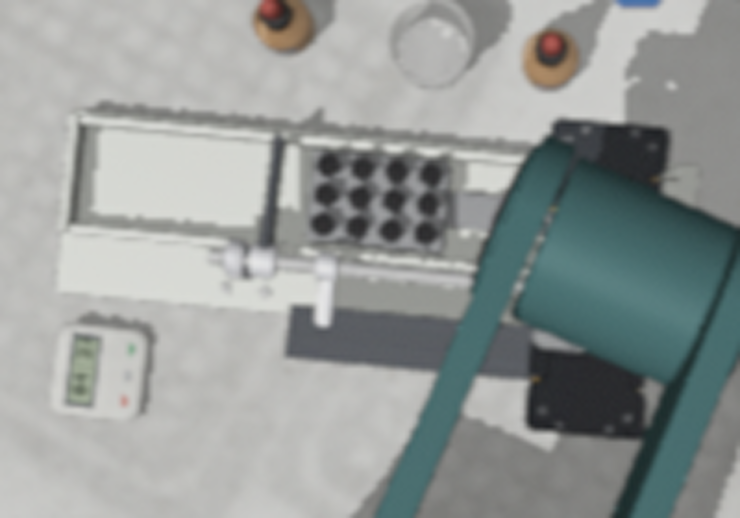

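jog_arm([
  [0,0,0,0,2,-5,74],
  [0,0,0,0,2,-5,74],
  [0,0,0,0,0,-4,74],
  [0,0,0,0,0,-3,74],
  [0,0,0,0,0,0,74],
  [0,0,0,0,0,0,74],
  [0,0,0,0,0,0,74],
])

```text
time: 4.38
tool_pos: [0.5347, -0.1617, 0.1387]
ee_rot: [3.138, -0.009, -0.08]
wrist_force: [5.2, -1.5, 9.2]
width: 0.0737
```

Run:
```python
from h import *
import cv2
p=np.load("p.npy"); o=get_obs(); print(o["time"],o["tool_pos"],o["ee_rot"],o["width"],inv(p,o["tool_pos"]),o["wrist_force"],o["wrist_torque"])
for n in("top","side"):
    im=snapshot(n)[:,:,::-1]; 
    im=im[120:260,130:330] if n=="top" else im[110:270,180:330]
    cv2.imwrite(f"pics/{n}3.png",cv2.resize(im,None,fx=3.7,fy=3.7,interpolation=cv2.INTER_CUBIC))
```

```text
4.375 [ 0.53470409 -0.16169274  0.1387209 ] [ 3.13828748 -0.00855994 -0.07990266] 0.0737242202875434 [-69.86547158  40.28473507] [ 5.19983726 -1.47808844  9.17490179] [-0.29546073 -0.454168    0.10034003]
```

View pics/side3.png

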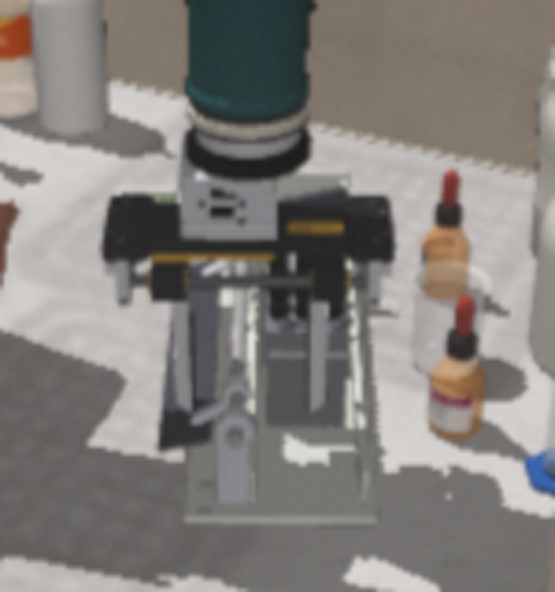

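View pics/top3.png

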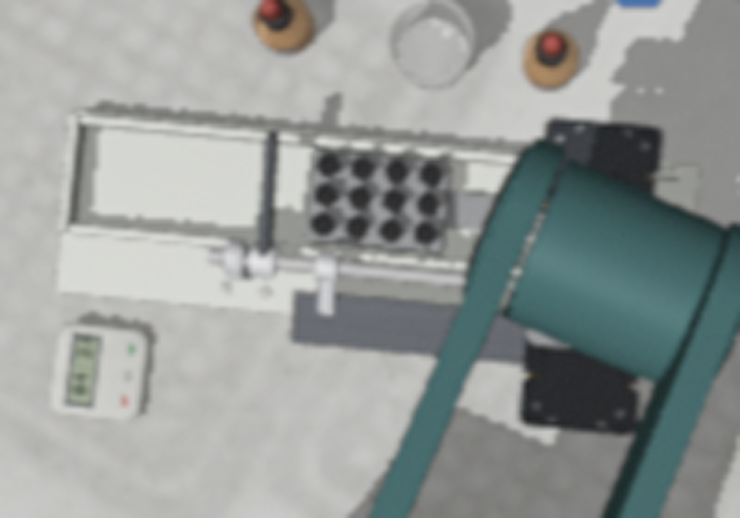

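Run:
```python
from h import *
p=np.load("p.npy")
def edge(th,x,s):
    r=np.hypot(44,4);a=-np.arctan2(4,44)-th; t=.35-th
    return (x,46+r*np.cos(a)+s*18*np.cos(t),66+r*np.sin(a)+s*18*np.sin(t))
for th in(0,.2,.3,.4,.5,.6,.7,.75):
    print(th,[ ((proj("top",T(p,edge(th,112,s)))[0]-[130,120])*3.7).round(0) for s in(1,-1)],[ ((proj("side",T(p,edge(th,-112,s)))[0]-[180,110])*3.7).round(0) for s in(1,-1)],edge(th,0,0))
```

```text
0 [array([283., 357.]), array([291., 304.])] [array([142., 407.]), array([196., 423.])] (0, np.float64(90.0), np.float64(62.0))
0.2 [array([286., 356.]), array([292., 300.])] [array([144., 422.]), array([200., 430.])] (0, np.float64(88.32825210183438), np.float64(53.33828313365234))
0.3 [array([287., 353.]), array([293., 298.])] [array([146., 430.]), array([202., 433.])] (0, np.float64(86.85272469488132), np.float64(49.17576495039864))
0.4 [array([288., 350.]), array([294., 295.])] [array([149., 437.]), array([205., 435.])] (0, np.float64(84.96901036689235), np.float64(45.18134896240784))
0.5 [array([290., 346.]), array([294., 291.])] [array([153., 444.]), array([209., 438.])] (0, np.float64(82.6959305687596), np.float64(41.39494605385357))
0.6 [array([291., 342.]), array([295., 288.])] [array([158., 451.]), array([212., 440.])] (0, np.float64(80.0561971624457), np.float64(37.854388710979734))
0.7 [array([293., 336.]), array([295., 284.])] [array([164., 457.]), array([216., 442.])] (0, np.float64(77.07618549156673), np.float64(34.59505301240364))
0.75 [array([293., 333.]), array([296., 282.])] [array([167., 460.]), array([218., 443.])] (0, np.float64(75.46775519035478), np.float64(33.081139083478014))
```

jog_arm([
  [0,0,0,0.3,4,0,74],
  [0,0,0,0.5,6,0,74],
  [0,0,0,0.6,8,0,74],
  [0,0,0,0.6,8,0,74],
  [0,0,0,0.6,8,0,74],
  [0,0,0,0.6,8,0,74],
  [0,0,0,0,0,0,74],
])

```text
time: 5.35
tool_pos: [0.5354, -0.1197, 0.1365]
ee_rot: [3.138, -0.001, -0.08]
wrist_force: [-0.9, -4.1, 6.6]
width: 0.074
```

Run:
```python
from h import *
import cv2
p=np.load("p.npy"); o=get_obs(); print(o["time"],o["tool_pos"],o["ee_rot"],o["width"],inv(p,o["tool_pos"]),o["wrist_force"],o["wrist_torque"])
for n in("top","side"):
    im=snapshot(n)[:,:,::-1]; 
    im=im[120:260,130:330] if n=="top" else im[110:270,180:330]
    cv2.imwrite(f"pics/{n}4.png",cv2.resize(im,None,fx=3.7,fy=3.7,interpolation=cv2.INTER_CUBIC))
```

```text
5.35 [ 0.53538563 -0.1197066   0.13654591] [ 3.13765607e+00 -7.45625723e-04 -7.97577718e-02] 0.07399423417536273 [-27.96007622  42.97509467] [-0.92842896 -4.05711585  6.62847591] [-0.71533053  0.27688921  0.03567783]
```

View pics/side4.png

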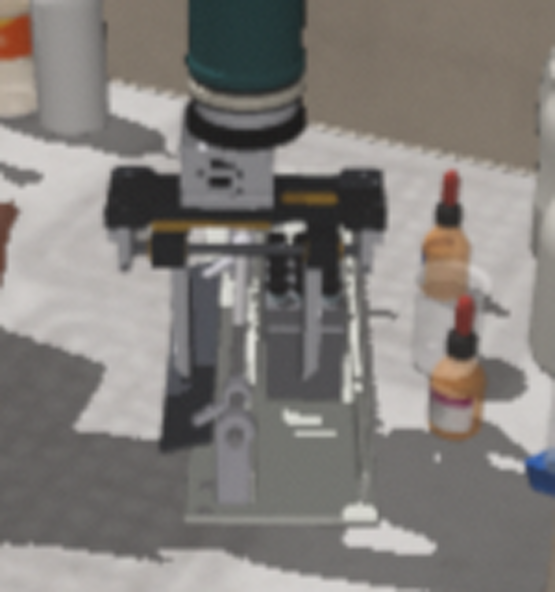

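View pics/top4.png

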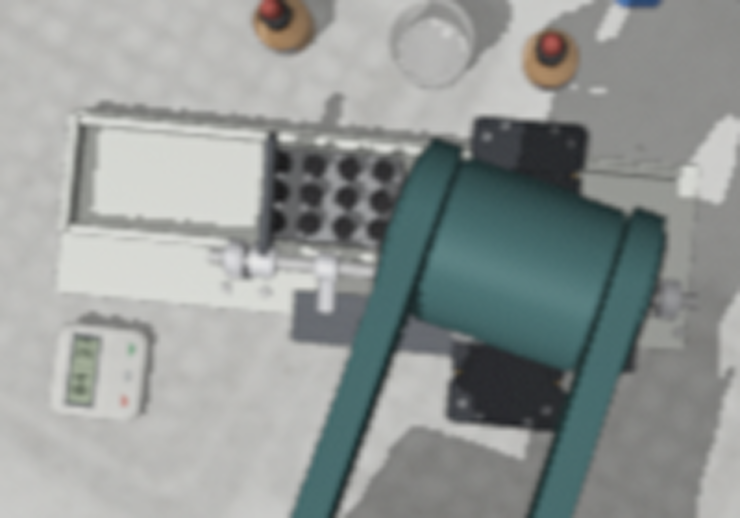

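jog_arm([
  [0,0,0,0.4,5,0,74],
  [0,0,0,0.6,8,0,74],
  [0,0,0,0.6,8,0,74],
  [0,0,0,0.7,8,0,74],
  [0,0,0,0.6,8,0,74],
  [0,0,0,0.7,8,0,74],
  [0,0,0,0.6,8,0,74],
  [0,0,0,0.7,8,0,74],
  [0,0,0,0.6,8,0,74],
  [0,0,0,0.7,8,0,74],
  [0,0,0,0.4,5,0,74],
  [0,0,0,0,0,0,74],
])

```text
time: 6.95
tool_pos: [0.5419, -0.038, 0.1364]
ee_rot: [3.137, -0.0, -0.08]
wrist_force: [-1.3, -3.9, 6.6]
width: 0.0741
```

Run:
```python
from h import *
import cv2
p=np.load("p.npy"); o=get_obs(); print(o["time"],o["tool_pos"],o["ee_rot"],o["width"],inv(p,o["tool_pos"]),o["wrist_force"],o["wrist_torque"])
for n in("top","side"):
    im=snapshot(n)[:,:,::-1]; 
    im=im[120:260,130:330] if n=="top" else im[110:270,180:330]
    cv2.imwrite(f"pics/{n}5.png",cv2.resize(im,None,fx=3.7,fy=3.7,interpolation=cv2.INTER_CUBIC))
```

```text
6.95 [ 0.54193885 -0.03797822  0.13644729] [ 3.13723059e+00 -4.99674598e-04 -7.98894692e-02] 0.07407730212414511 [54.03060352 43.00231102] [-1.30038184 -3.92366429  6.61116259] [-0.85881263  0.28198238  0.03016589]
```

View pics/side5.png

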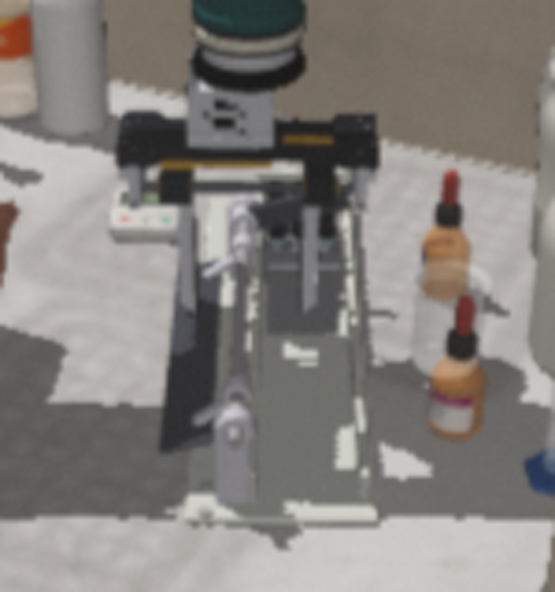

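View pics/top5.png

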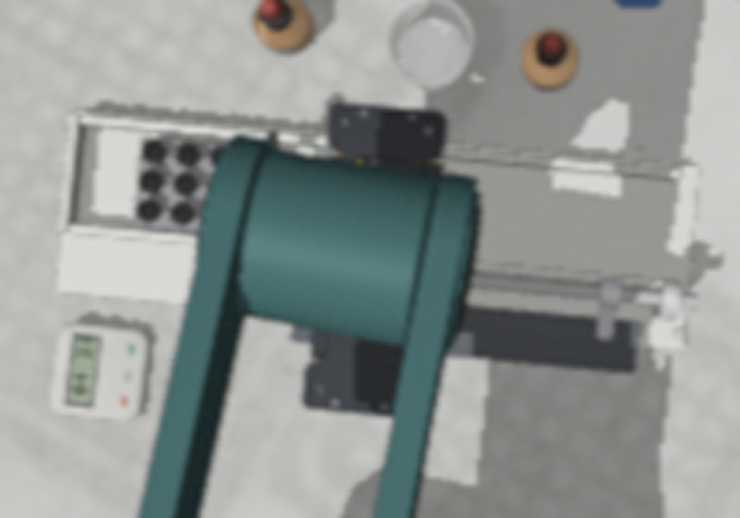

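Run:
```python
from h import *
p=np.load("p.npy")
for u in((153,152),(151,181),(149,210)): print(inv(p,ray("top",np.array(u)/3.7+[130,120],.055)))
```

```text
[209.73763142 -15.56995329]
[209.14524592   3.08905943]
[208.55356957  21.72573545]
```

jog_arm([
  [0,0,0,0.4,5,0,74],
  [0,0,0,0.5,6,0,74],
  [0,0,0,0.4,5,0,74],
  [0,0,0,0.2,3,0,74],
  [0,0,0,0.1,2,0,74],
  [0,0,0,0,0,0,74],
  [0,0,0,0,0,0,74],
])

```text
time: 7.92
tool_pos: [0.5435, -0.0175, 0.1364]
ee_rot: [3.137, -0.0, -0.08]
wrist_force: [-1.5, -6.3, 5.9]
width: 0.0738
```

Run:
```python
from h import *
import cv2
p=np.load("p.npy"); o=get_obs(); print(o["time"],o["tool_pos"],o["ee_rot"],o["width"],inv(p,o["tool_pos"]),o["wrist_force"],o["wrist_torque"])
for n in("top",):
    im=snapshot(n)[:,:,::-1]; 
    im=im[120:260,130:330] if n=="top" else im[110:270,180:330]
    cv2.imwrite(f"pics/{n}6.png",cv2.resize(im,None,fx=3.7,fy=3.7,interpolation=cv2.INTER_CUBIC))
```

```text
7.925 [ 0.54348459 -0.01749809  0.13638401] [ 3.13663055e+00 -3.44787180e-04 -8.03972198e-02] 0.07381852373291095 [74.56872481 43.1052356 ] [-1.53883548 -6.33262336  5.90630992] [-1.06764627  0.32664226 -0.00124738]
```

View pics/top6.png

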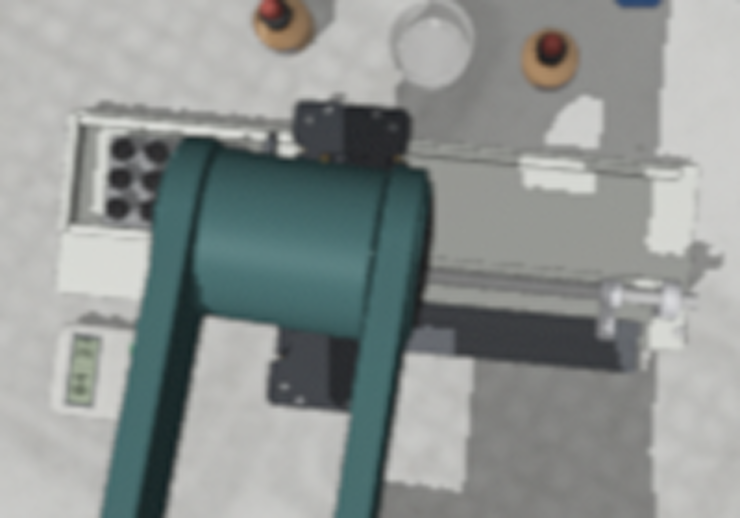

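jog_arm([
  [0,0,0,-0.3,-4,0,74],
  [0,0,0,-0.5,-6,0,74],
  [0,0,0,0,0,0,74],
  [0,0,0,0,0,4,74],
  [0,0,0,0,0,6,74],
  [0,0,0,0,0,6,74],
  [0,0,0,0,0,8,74],
  [0,0,0,0,0,12,74],
  [0,0,0,0,0,20,74],
  [0,0,0,0,0,25,74],
  [0,0,0,0,0,30,74],
  [0,0,0,0,0,30,74],
])

```text
time: 9.48
tool_pos: [0.543, -0.0255, 0.2782]
ee_rot: [3.141, -0.001, -0.08]
wrist_force: [0.6, 0.2, -0.6]
width: 0.074
```

jog_arm([
  [0,0,0,0,-40,10,74],
  [0,0,0,-20,-45,10,74],
  [0,0,0,-20,-45,0,74],
  [0,0,0,-20,-45,0,74],
  [0,0,0,-20,-45,0,74],
  [0,0,0,-20,-40,0,74],
  [0,0,0,-20,-40,0,74],
  [0,0,0,0,0,0,74],
  [0,0,0,0,0,0,74],
])

```text
time: 10.6
tool_pos: [0.4231, -0.3253, 0.297]
ee_rot: [-3.141, -0.001, -0.08]
wrist_force: [-0.0, 0.4, 0.8]
width: 0.0741
```

Run:
```python
from h import *
import cv2
p=np.load("p.npy"); o=get_obs(); print(o["time"],o["tool_pos"],o["wrist_force"])
for n in("top","side"):
    im=snapshot(n)[:,:,::-1]; 
    im=im[120:260,130:330] if n=="top" else im[110:270,180:330]
    cv2.imwrite(f"pics/{n}7.png",cv2.resize(im,None,fx=3.7,fy=3.7,interpolation=cv2.INTER_CUBIC))
```

```text
10.6 [ 0.42305972 -0.32527418  0.2970254 ] [-0.02958779  0.4226287   0.82601188]
```

View pics/side7.png

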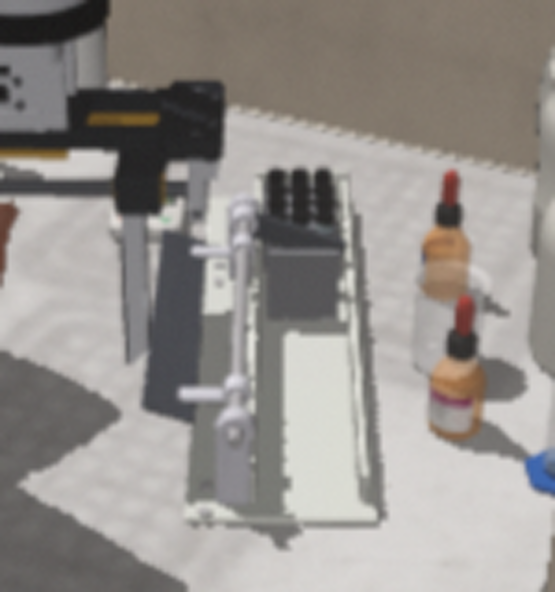

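View pics/top7.png

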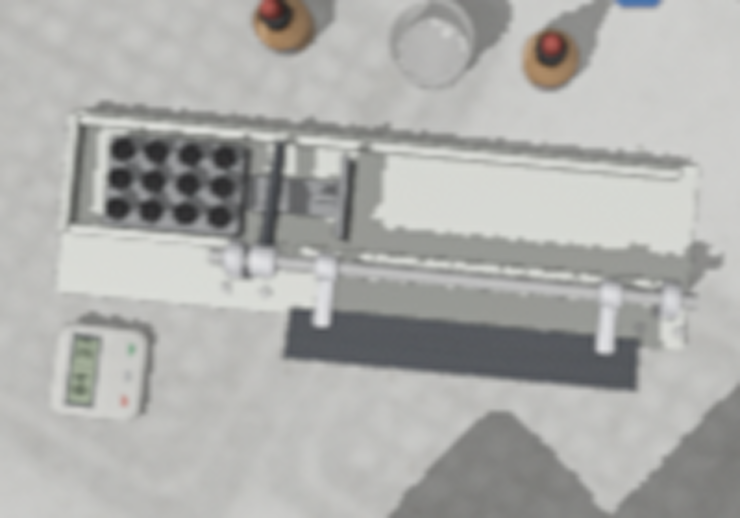

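Run:
```python
from h import *
p=np.load("p.npy")
print(np.mean([inv(p,ray("top",np.array(u)/3.7+[130,120],.055)) for u in((122,150),(118,209),(225,157),(220,216))],0))
print(close_job())
```

```text
[196.08207457   3.14855668]
the job is handed in; nothing more can be done
None
```

The rack is past the gate, the gate has dropped shut behind it, and I handed the job in at about 10.7 s of the 35 s allowed. `close_job` gives no verdict, so everything below comes from my own measurements.

- **Gate opening:** I pressed the paddle down with one fingertip. Both cameras put the opening at about 0.6 rad before the push, and the finger height stayed steady all through it. Force on the wrist from the paddle was about 6 to 9 N.
- **Push:** With the other finger on the thumb plate I pushed the rack from about x = 64 mm to about 197 mm. I then backed off 10 mm and lifted away, and the gate shut.

**Last checks**
- **Rack position:** the vial caps put it at x ≈ 196 mm, within the good range of 195 to 210 mm.
- **Sideways position:** it measured y ≈ 3 mm, inside the 6 mm limit. That is about as far as the chute walls allow, and my measurement is only good to about 2 mm.
- **Gate:** in the top picture the paddle is back at its shut position.
- **Arm:** it is clear of everything, with under 1 N at the wrist.
- **Other things:** the bottles, beaker and timer look unmoved. The petri dish and tape were not in my last picture crops, but the arm never went near them at low height.

I could not measure contact between the gate and the rack directly. The pictures and wrist forces showed no sign of any.

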